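Proof-check the clamp screw on the glass bench

ROBOT

A 6-joint arm with a two-finger parallel gripper is mounted at the origin on the work surface. World frame = base frame: x ahead of the robot, y to its left, z up, the work surface at z = 0. Lengths are in m, angles in rad, forces in N, time in s.
With the tool pointing down it reaches from about 0.325 to 0.85 m from the base axis. Payload 4.4 kg.
Tool frame: the origin (TCP) lies at the centre of the arm's flange, where the gripper is bolted on; the fingertips stand 199 mm ahead of it and the grasp point (between the pads) lies 180 mm ahead of it; z points along the fingers, y is the line along which they close (so a half turn about z gives the same grasp; the last joint's range is limited). The gripper opens to 94 mm and grips with 3 to 60 N. Pads are 16 mm wide; open, the fingers measure 119 mm over their backs; the gripper's body (75 mm by 177 mm) begins 78 mm behind the grasp point.
Start: joints at [-1.252, 0.207, 1.542, -0, 1.393, -0.15], TCP at [0.26, -0.513, 0.405] pointing down, gripper open.
Joint ranges: [-2.73, 2.73], [-0.86, 2.22], [0.23, 2.46], [-1.11, 4.25], [0.08, 2.63], [-2.82, 2.82]. Speed limits (rad/s): [2.79, 2.79, 3.14, 3.14, 3.14, 3.14].

INTERFACE

Orientations are given as a rotation vector (axis times angle).
In Python, from station import * gives the robot as it stands. The module is installed in compiled form; this text tells all that it offers.
- The arm moves only by the shell command python3 -m pendant 'ROWS'. ROWS is a JSON object whose one key "motion" holds a list of rows, each a list of 7 numbers: the opening, from 0 (shut) to 1 (fully open), then the shift along the world's x, y, z in units of 30 mm (1.0 is 30 mm), then the turn, a rotation vector about the world's x, y, z in units of 8 degrees (1.0 is 8 degrees). A call has exactly 8 rows; each row shifts and turns the commanded pose from where the row before left it; what a row does not reach is not made up. A row lasts 1/10 s, in which the tool goes at most 50 mm and 8.59 degrees, less where a joint would pass 70% of its speed; a pose out of reach is approached as far as the arm can. A call is refused whole if a number of a shift passes 1 or a number of a turn 1, either way. A call with a gripper value outside its range is refused whole. The fingers move at their own pace and stop on an object; the grip force is fixed at half the most. Time passes only in rows, so rows that do not move let the fingers close, or fill a call up. It gives the time, the measured TCP pose, the force, the opening and the grip force at its end, in the units of the state.
- read_state(): the state, without advancing time (a new reading comes with each control period).
- get_image(name): name is "scene" or "top" or "wrist"; returns a dict with "color" (384x512x3 uint8, red, green, blue), "z_map" (384x512 float32, m along the optical axis (not along the pixel's ray), 0 where there is no reading), "fov_y" (degrees; the focal length in pixels is half the picture's height over the tangent of half this angle, whatever the lens; pixels are square), "cx", "cy" (the principal point, pixels), "extrinsics" (4x4, takes a point from world to camera coordinates). Camera axes: x right, y down, z forward; pixel columns grow to the right and rows downward; lengths in m; the calibration is good to about 2 mm. A picture is of the moment at which its call begins.
- close_job(): hands the job in; it is judged then, once.
Trained networks look in a picture, given as the dict that the camera call returned (one of the last four; its "shot" number tells which), for a name from the list of things; names that differ only in an ending like _2 or _b are one class to them, and where a whole thing is asked for, a point or a joint stands for the part that bears it (a point fixed in the world has none). Each returns a list of dicts, best first, with "conf" (0 to 1); they miss things now and then, are a little off and sometimes report something else, mostly with a low value. They report only what shows in the picture. A call takes as long as a camera call. They do not tell look-alikes from the thing itself.
- find_in(query, picture): "bbox" ([left, top, width, height] in pixels, round what is visible of it).
- place_of(query, picture): "pixel" ([column, row] in pixels: a listed point, or the origin of a listed thing).
The state is a dict: "time": time; "qpos": joint angles; "joint_velocities": joint speeds; "tau": joint torques, N m; "position": TCP position; "tcp_rot": TCP orientation; "contact_force": force on the tool from outside, world axes, zero at the start; "moment": the same for the moment, N m; "opening": finger opening in m; "gripper_force": force on a finger pad.
Only numpy, scipy, OpenCV 4.12 (cv2) and the standard library are available. Lean on these libraries where they do the work, as an engineer would, in place of code of your own. Each camera call takes 0.05 s, during which the arm holds its last target. There are 200 camera calls.

TASK

Before this glass blank goes to the grinder, check that its clamp screw holds: fit the red-headed key fully down over the brass tang of the screw and load it clockwise (tightening, seen from above) until the black pointer stands in the green zone of the dial, and keep it there for two seconds. The screw itself must not turn and the pointer must not run on into the red. Then ease off, lift the key away and lay it flat back on the black mat without dropping it, leaving the jar, bowl and flask where they are.

Things in the scene. Friction and masses are not known exactly. Their poses are not given: they have to be found in the camera images.
- clamp: Green steel bench clamp, bolted down: base 120 (x) by 160 (y) by 12, two uprights and a bridge across y whose top is 76 high, a dark blue glass blank (76 square) under the screw. Origin: centre of its underside, on the screw's vertical axis. It is bolted down at another place and yaw (up to 0.45 rad) each time.
- screw (a joint): Angle of the vertical clamp screw in its thread (rad), 0 at the start, growing clockwise seen from above. Friction holds it up to 0.85 N m; above that it breaks loose and turns, either way. It must stay within 0.06 rad of 0. It carries a white dial disc (120 diameter) with a yellow witness stripe that lines up with one on the bridge.
- dial (a point): Centre of the dial's top face, on the screw axis, 82 above the bench. Its axes turn with the screw: at the start x, y, z are those of the clamp. From the centre, zero (a black mark) is along +x; clockwise from it (towards -y) come a green zone from 0.18 to 0.28 rad and then red.
- tang_top (a point): Centre of the top of the brass tang, a bar 44 long, 8 wide, 16 high on the screw axis, top 109.5 above the bench. Its x axis is the long direction, at first within 0.3 rad of the clamp's x. It turns loosely: clockwise it has free play, 0.06 to 0.25 rad, unseen and different each time, then meets a stiff spring on the screw, 20 N m per rad (only 0.028 rad of give at 0.57 N m).
- pointer (a point): Tip of the black pointer over the dial, 55 from the axis, along +x of the dial at no load. It is geared up and shows the torque on the tang: 0.4 rad clockwise per N m clockwise. Its y in the dial's frame is -55 mm times the sine of that angle: -9.8 mm (0.45 N m) to -15.2 mm (0.70 N m) is the green zone; below -16.8 mm (0.775 N m) counts as run into the red.
- key: Socket key, 130 g, lying socket down. Origin: centre of the underside of its red socket (56 x 23, 18 high). Blind slot underneath 48 (x) x 11 (y), 14 deep. Steel handle 14 wide (y), 16 high, underside 18 above the origin, from x = +18 to -130; a foot at its far end (x -118 to -130) reaches down to origin level. Fits the tang either way round with 1.5 to 2 mm play (0.07 rad free turn each way).
- key_seat (a point): Centre of the roof of the key's slot, 14 above the key's origin; it meets tang_top when the key is fully down (key origin then 95.5 above the bench).
- key_grip (a point): Point on the key's handle at x = -85 mm, 26 above the origin, at mid-height: where to pinch it across its 14 mm width. A sideways force of 6.7 N here, across the handle, gives 0.57 N m, the middle of the green zone.
- mat: Black rubber tool mat fixed to the bench, 230 (x) by 120 (y), 3 thick. Origin: centre of its underside. The key starts on it.
- jar: Bystander: glass jar with a steel lid, 56 diameter, 75 high, origin under its centre.
- bowl: Bystander: white ceramic bowl, 100 across, 50 high, origin under its centre.
- flask: Bystander: small amber bottle, 44 diameter, 80 high, origin under its centre.
Things that resemble listed ones, but are neither listed nor needed, are in the scene too. What is shaped like the clamp but orange or pink is not meant. Of the things that look like the key, take the one that is nearest to the robot's base at the start.

How it is judged:
By the outcome, as a careful person would: the job done as asked, in the order asked, and still so for the second after the job is handed in, with the robot touching nothing.
It also fails if it takes over 64 s, if anything falls off the work surface, if the arm or the gripper's body presses on something with over 40 N, if the wrist force passes 120 N, or if a joint passes its speed limit or range.

## Working session

There is one attempt and no reset: what is moved stays moved. The work goes in short steps, Python scripts to look and compute and a shell command to move; the robot and the scene stay as the last step left them, time stands still between calls to the robot, and variables do not carry over. Pictures are saved under pics/ and viewed, at most 10 in all, crops included, and the job is handed in when it is done.

```bash
mkdir -p pics
cat > h.py <<'E'
from station import *
import numpy as np, cv2
def K(p):
    f=p["color"].shape[0]/2/np.tan(np.radians(p["fov_y"])/2); return f,p["cx"],p["cy"]
def ray(p,px):
    f,cx,cy=K(p); E=np.array(p["extrinsics"]); R,t=E[:3,:3],E[:3,3]
    return -R.T@t, R.T@np.array([(px[0]-cx)/f,(px[1]-cy)/f,1])
def at_z(p,px,z):
    o,d=ray(p,px); return o+d*(z-o[2])/d[2]
def by_map(p,px):
    c,r=int(round(px[0])),int(round(px[1])); w=p["z_map"][max(r-1,0):r+2,max(c-1,0):c+2]; w=w[w>0]
    o,d=ray(p,px); return o+d*np.median(w) if w.size else None
def proj(p,X):
    f,cx,cy=K(p); E=np.array(p["extrinsics"]); c=E[:3,:3]@np.array(X)+E[:3,3]; return np.array([cx+f*c[0]/c[2],cy+f*c[1]/c[2]])
def cloud(p):
    f,cx,cy=K(p); E=np.array(p["extrinsics"]); z=p["z_map"]; v,u=np.indices(z.shape)
    c=np.stack([(u-cx)/f*z,(v-cy)/f*z,z],-1); return (c-E[:3,3])@E[:3,:3]
def tri(p1,a,p2,b):
    o,d=ray(p1,a);q,e=ray(p2,b); s=np.linalg.lstsq(np.stack([d,-e],1),q-o,rcond=None)[0]
    x,y=o+d*s[0],q+e*s[1]; return (x+y)/2,np.linalg.norm(x-y)
def save(p,n): cv2.imwrite("pics/"+n,p["color"][:,:,::-1])
np.set_printoptions(precision=4,suppress=True)
E
python3 - <<'E'
from h import *
a=get_image("top");b=get_image("scene")
cv2.imwrite("pics/a.png",cv2.resize(np.vstack([a["color"],b["color"]]),(400,600))[:,:,::-1]) if 0 else None
save(a,"top0.png");save(b,"scene0.png")
for n in ["clamp","dial","tang_top","pointer","key","key_seat","key_grip","mat","jar","bowl","flask"]:
    for nm,p in(("top",a),("scene",b)):
        for r in place_of(n,p)[:4]:
            print(n,nm,round(r["conf"],2),np.array(r["pixel"]),by_map(p,r["pixel"]))
print(read_state())
E
```

```text
clamp top 0.91 [377.7 257.8] [ 0.3377 -0.4215  0.0903]
clamp top 0.73 [327.2 165.2] [ 0.711  -0.2157  0.0824]
clamp top 0.63 [326.7 214.2] [ 0.5061 -0.2118  0.1078]
clamp scene 0.73 [190.6 269.5] [ 0.5453 -0.2252  0.0264]
clamp scene 0.62 [286. 205.] [0.6289 0.1883 0.014 ]
clamp scene 0.56 [ 77.  302.8] [ 0.3711 -0.4494  0.0247]
clamp scene 0.55 [255.1 304.5] [ 0.7516 -0.2534  0.023 ]
dial top 0.87 [328.  210.3] [ 0.5216 -0.2162  0.1123]
dial top 0.81 [329.7 162.7] [ 0.7183 -0.223   0.1002]
dial top 0.77 [381.4 258.8] [ 0.3346 -0.4315  0.1073]
dial top 0.58 [225.6 207.6] [0.5276 0.202  0.0292]
dial scene 0.97 [253.2 273.3] [ 0.7343 -0.229   0.0944]
dial scene 0.88 [ 68.2 273.3] [ 0.3585 -0.4409  0.1062]
dial scene 0.58 [181.8 250.9] [ 0.5272 -0.2296  0.0848]
tang_top top 0.63 [330.5 165.2] [ 0.7082 -0.2265  0.0991]
tang_top top 0.59 [224.8 205.3] [0.5364 0.2049 0.0389]
tang_top top 0.58 [328.9 210.2] [ 0.5222 -0.2199  0.1114]
tang_top top 0.56 [381.2 258.5] [ 0.3357 -0.4314  0.1049]
tang_top scene 0.7 [253.8 270. ] [ 0.7367 -0.2301  0.1064]
tang_top scene 0.68 [185.3 237.7] [ 0.5001 
[... 1333 characters left out ...]
e 0.66 [294.1 176.1] [0.5795 0.3643 0.0213]
flask top 0.5 [367.2 195.2] [ 0.6    -0.4001  0.0071]
flask top 0.32 [328.  214.3] [ 0.5059 -0.2171  0.1078]
flask scene 0.9 [166.5 340.1] [ 0.6267 -0.433   0.0172]
{'time': 1.2, 'qpos': array([-1.2515,  0.2066,  1.5415,  0.    ,  1.3935, -0.1505]), 'joint_velocities': array([-0.0007,  0.0006,  0.0018, -0.0009, -0.0012,  0.0006]), 'tau': array([  0.0002, -37.0891, -28.1761,   0.07  ,   0.0277,  -0.    ]), 'position': array([ 0.2603, -0.5127,  0.4046]), 'tcp_rot': array([-3.0553, -0.7312, -0.    ]), 'contact_force': array([-0.1759,  0.0934, -0.2818]), 'moment': array([-0.0016,  0.0501,  0.0543]), 'gripper_force': 0.0, 'opening': 0.09376418661600092}
```

View pics/top0.png

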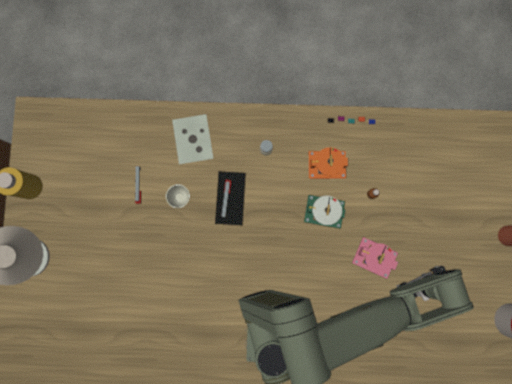

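View pics/scene0.png

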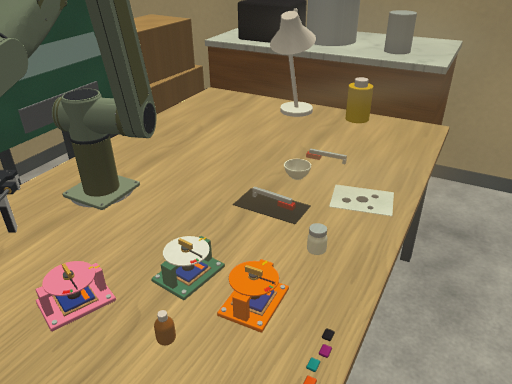

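The top view shows the green clamp at about (326,210), the pink and orange look-alikes at (377,258) and (328,163), and the mat with the key at (228,190). A second key is further off at (138,185). The scene view agrees. Next I'll move over the clamp for a wrist view.

```bash
python3 -m pendant '{"motion":[[1,0.5,1,0.3,0,0,-0.5],[1,0.5,1,0.3,0,0,-0.5],[1,0.5,1,0,0,0,-0.5],[1,0.5,1,0,0,0,-0.5],[1,0.5,1,0,0,0,-0.5],[1,0.6,1,0,0,0,-0.5],[1,0.6,1,0,0,0,-0.5],[1,0.6,0.5,0,0,0,0]]}'
python3 - <<'E'
from h import *
p=get_image("wrist");save(p,"w1.png");np.save("w1.npy",p,allow_pickle=True)
E=np.array(p["extrinsics"]);print(-E[:3,:3].T@E[:3,3],E[2,:3],p["fov_y"])
for n in ["clamp","dial","tang_top","pointer"]:
    for r in place_of(n,p)[:3]: print(n,round(r["conf"],2),np.array(r["pixel"]),by_map(p,r["pixel"]))
E
```

```text
time: 2.0
position: [0.3898, -0.2855, 0.4228]
tcp_rot: [-3.141, 0.029, -0.0]
contact_force: [0.2, -0.4, 1.0]
opening: 0.0941
gripper_force: 0.0
[ 0.4568 -0.2871  0.4035] [-0.2296  0.0051 -0.9733] 61.81864553398326
clamp 0.75 [368.7 204.4] [ 0.363  -0.4072  0.0822]
clamp 0.63 [192.8  53.3] [ 0.5132 -0.2332  0.0823]
dial 0.69 [390.6 222.6] [ 0.3467 -0.4265  0.0936]
dial 0.67 [175.6  31.1] [ 0.5297 -0.2212  0.0946]
dial 0.3 [164.6  24.5] [ 0.5313 -0.2157  0.1102]
tang_top 0.88 [165.   26.2] [ 0.53   -0.2159  0.1101]
tang_top 0.57 [402.8 233.2] [ 0.3414 -0.4319  0.1098]
pointer 0.51 [420.3 175.7] [ 0.3926 -0.4575  0.0828]
```

View pics/w1.png

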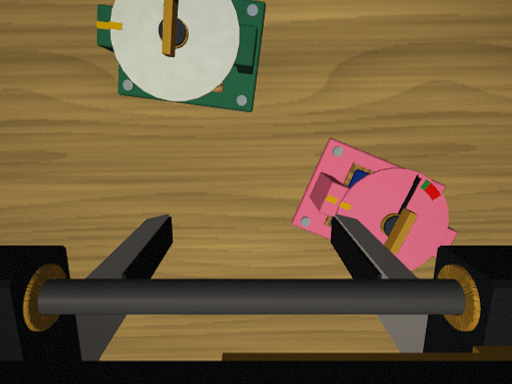

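The wrist view shows the green clamp's dial around (175,30), cut off at the top, with the tang near (168,27). The pink look-alike is at (400,225). I'll shift forward to see all of the green clamp.

```bash
python3 -m pendant '{"motion":[[1,1,0.7,0,0,0,0],[1,1,0.7,0,0,0,0],[1,1,0.6,0,0,0,0],[1,0.7,0,0,0,0,0],[1,0,0,0,0,0,0],[1,0,0,0,0,0,0],[1,0,0,0,0,0,0],[1,0,0,0,0,0,0]]}'
python3 - <<'E'
from h import *
q=np.load("w1.npy",allow_pickle=True).item()
p=get_image("wrist");save(p,"w2.png");np.save("w2.npy",p,allow_pickle=True)
for n in ["clamp","dial","tang_top","pointer"]:
    for r in place_of(n,p)[:2]: print(n,round(r["conf"],2),np.array(r["pixel"]),by_map(p,r["pixel"]), at_z(p,r["pixel"],.082))
X=cloud(p);c=p["color"].astype(int)
near=np.hypot(X[...,0]-.53,X[...,1]+.217)<.07
m=near&(X[...,2]>.105)&(X[...,2]<.114)
P=X[m];print("tang",m.sum(),np.median(P[:,2]));
box=cv2.minAreaRect((P[:,:2]*1000).astype(np.float32));print(box)
u=np.linalg.svd(P[:,:2]-P[:,:2].mean(0))[2][0] if len(P)<5000 else None;print(P.mean(0),u,np.arctan2(u[1],u[0]))
w=near&(X[...,2]>.077)&(X[...,2]<.088)&(c.min(-1)>150);print("dial z",np.median(X[w][:,2]))
D=X[w];print(cv2.minEnclosingCircle((D[:,:2]*1000).astype(np.float32)))
for nm,cond in (("blk",(c.max(-1)<60)),("green",(c[...,1]>c[...,0]+40)&(c[...,1]>c[...,2]+25)),("red",(c[...,0]>150)&(c[...,1]<80)),("yel",(c[...,0]>180)&(c[...,1]>130)&(c[...,2]<90))):
    k=near&cond&(X[...,2]>.070)&(X[...,2]<.1);print(nm,k.sum(),X[k].mean(0) if k.any() else None)
cl=(np.hypot(X[...,0]-.53,X[...,1]+.217)<.12)&(c[...,1]>c[...,0]+25)&(X[...,2]<.02)&(X[...,2]>.004)
print("base",cv2.minAreaRect((X[cl][:,:2]*1000).astype(np.float32)))
print("base z",np.median(X[cl][:,2]))
E
```

```text
time: 3.05
position: [0.4993, -0.2284, 0.4226]
tcp_rot: [-3.141, 0.033, 0.001]
contact_force: [-0.3, 0.3, -1.0]
opening: 0.0939
gripper_force: 0.0
clamp 0.7 [405.6 279.1] [ 0.5275 -0.2658  0.3343] [ 0.3856 -0.3963  0.082 ]
clamp 0.58 [239.5 146.1] [ 0.5381 -0.2187  0.1102] [ 0.5353 -0.2176  0.082 ]
dial 0.85 [238.1 149.3] [ 0.5352 -0.2174  0.1104] [ 0.5322 -0.2161  0.082 ]
tang_top 0.9 [235.5 152.4] [ 0.5324 -0.2149  0.1104] [ 0.5291 -0.2134  0.082 ]
pointer 0.78 [245.3  94. ] [ 0.5848 -0.2248  0.0871] [ 0.5851 -0.2247  0.082 ]
tang 416 0.10995652909113712
((530.8284912109375, -217.5006561279297), (8.020000457763672, 43.57026290893555), 82.80712890625)
[ 0.5312 -0.2176  0.1099] [-0.9921  0.1254] 3.0159082443963374
dial z 0.08259475636248782
((530.43701171875, -217.1589813232422), 59.61032485961914)
blk 356 [ 0.5442 -0.2202  0.0911]
green 563 [ 0.5343 -0.2243  0.0772]
red 163 [ 0.5735 -0.2461  0.083 ]
yel 96 [ 0.5388 -0.1619  0.0814]
base ((530.3250122070312, -216.68309020996094), (158.699462890625, 118.31404876708984), 81.4648666381836)
base z 0.012488761742090484
```

View pics/w2.png

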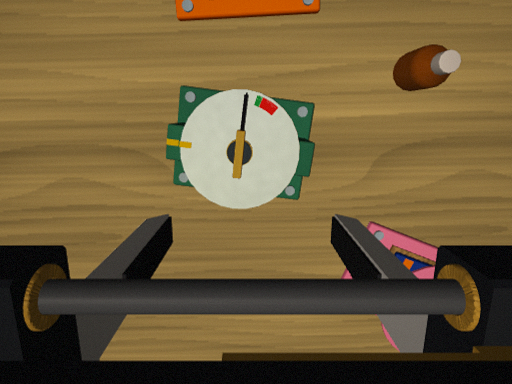

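The wrist view shows the green dial centred at (239,149). The tang is at (238,155), the pointer at (245,97) sits on zero, and the green and red zones are clockwise of it at (260,101). My measurements are tang (0.5306, −0.2173, 0.110) with yaw −0.126, and clamp yaw −0.149. The sizes match the text. Now to the key.

```bash
python3 -m pendant '{"motion":[[1,0,1,0,0,0,0],[1,0,1,0,0,0,0],[1,0,1,0,0,0,0],[1,0,1,0,0,0,0],[1,0,1,0,0,0,0],[1,0,1,0,0,0,0],[1,0,1,0,0,0,0],[1,0,1,0,0,0,0]]}'
python3 -m pendant '{"motion":[[1,0,1,0,0,0,0],[1,0,1,0,0,0,0],[1,0,1,0,0,0,0],[1,0,1,0,0,0,0],[1,0,1,0,0,0,0],[1,0,1,0,0,0,0],[1,0,0.3,0,0,0,0],[1,0,0,0,0,0,0]]}'
cat > key.py <<'E'
from h import *
import sys
p=get_image("wrist");save(p,sys.argv[1]+".png");np.save(sys.argv[1]+".npy",p,allow_pickle=True)
for n in ["key","key_seat","key_grip","mat"]:
    for r in place_of(n,p)[:2]: print(n,round(r["conf"],2),np.array(r["pixel"]),by_map(p,r["pixel"]),at_z(p,r["pixel"],.029))
X=cloud(p);c=p["color"].astype(int)
near=np.hypot(X[...,0]-.56,X[...,1]-.2)<.13
h=near&(X[...,2]>.03)&(X[...,2]<.046)
red=(c[...,0]>c[...,1]+60)&(c[...,0]>c[...,2]+60)
for nm,m in(("handle",h),("red",red&near&(X[...,2]<.03)),("mat",near&(c.max(-1)<60)&(X[...,2]<.01))):
    P=X[m]; print(nm,m.sum(),np.median(P[:,2]),cv2.minAreaRect((P[:,:2]*1000).astype(np.float32)))
P=X[h]; u=np.linalg.svd(P[:,:2]-P[:,:2].mean(0),full_matrices=False)[2][0];u*=np.sign(u[0])
print("yaw",np.arctan2(u[1],u[0]),P.mean(0), "ztop",np.percentile(P[:,2],[10,50,90]))
s=(P[:,:2]-P[:,:2].mean(0))@u; print("ends",P[:,:2].mean(0)+u*s.min(),P[:,:2].mean(0)+u*s.max())
E
python3 key.py k1
```

```text
time: 4.1
position: [0.5001, 0.0135, 0.4229]
tcp_rot: [3.141, -0.03, 0.001]
contact_force: [0.3, 0.1, 0.4]
opening: 0.094
gripper_force: 0.0
time: 4.9
position: [0.5001, 0.2021, 0.4226]
tcp_rot: [3.141, -0.026, -0.0]
contact_force: [0.3, 0.5, -1.3]
opening: 0.0938
gripper_force: 0.0
key 0.78 [250.2  62.3] [0.6211 0.2009 0.0374] [0.6224 0.2009 0.029 ]
key 0.67 [246.2 135.6] [0.5436 0.2068 0.037 ] [0.5431 0.207  0.029 ]
key_seat 0.82 [251.5  64.7] [0.6186 0.1996 0.0376] [0.6199 0.1995 0.029 ]
key_grip 0.95 [248.8 137. ] [0.542  0.2039 0.0377] [0.5414 0.204  0.029 ]
mat 0.86 [262.8 107.7] [0.5744 0.1867 0.004 ] [0.5739 0.1876 0.029 ]
handle 1718 0.03742463704801198 ((569.2503662109375, 203.5131072998047), (13.992792129516602, 147.72091674804688), 84.9032974243164)
red 494 0.021319118621617374 ((624.8906860351562, 199.2711944580078), (23.720645904541016, 56.0355339050293), 84.91915893554688)
mat 16385 0.003547019573420693 ((575.8703002929688, 186.18630981445312), (119.13630676269531, 227.20455932617188), 88.29096221923828)
yaw -0.08906495758970118 [0.5726 0.2032 0.0374] ztop [0.0363 0.0374 0.0384]
ends [0.4957 0.2101] [0.6428 0.197 ]
```

View pics/k1.png

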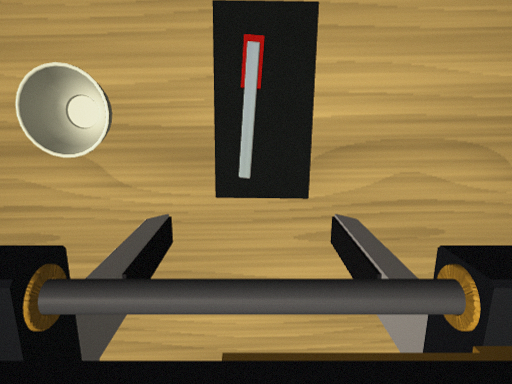

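The wrist view shows the key at (248,107) on the mat, with its red socket at the top (252,62) and the grip at (249,137). Measured grip is (0.5403, 0.2061) with yaw −0.089, and handle top height is 37.4 mm as expected. Going down to grasp.

```bash
python3 -m pendant '{"motion":[[1,0.67,0.07,-1,0,0,-0.26],[1,0.67,0.06,-1,0,0,-0.26],[1,0,0,-1,0,0,0],[1,0,0,-1,0,0,0],[1,0,0,-1,0,0,0],[1,0,0,-1,0,0,0],[1,0,0,-0.7,0,0,0],[1,0,0,-0.35,0,0,0]]}'
python3 -m pendant '{"motion":[[0.6,0,0,0,0,0,0],[0.4,0,0,0,0,0,0],[0,0,0,0,0,0,0],[0,0,0,0,0,0,0],[0,0,0,0,0,0,0],[0,0,0,0,0,0,0],[0,0,0,0,0,0,0],[0,0,0,0,0,0,0]]}'
```

```text
time: 5.95
position: [0.5397, 0.2039, 0.2087]
tcp_rot: [3.137, -0.146, -0.006]
contact_force: [-0.5, 0.2, -0.1]
opening: 0.0942
gripper_force: 0.0
time: 6.75
position: [0.5405, 0.2052, 0.2112]
tcp_rot: [3.138, -0.144, 0.0]
contact_force: [-0.1, 0.9, -0.3]
opening: 0.0334
gripper_force: 0.0
```

```bash
python3 -m pendant '{"motion":[[0,0,0,0,0,0,0],[0,0,0,0,0,0,0],[0,0,0,0,0,0,0],[0,0,0,0,0,0,0],[0,0,0,0,0,0,0],[0,0,0,0.2,0,0,0],[0,0,0,0.5,0,0,0],[0,0,0,0.7,0,0,0]]}'
python3 -m pendant '{"motion":[[0,0,0,0.9,0,0,0],[0,0,0,0.9,0,0,0],[0,0,0,0.9,0,0,0],[0,0,0,0.7,0,0,0],[0,0,0,0.2,0,0,0],[0,0,0,0,0,0,0],[0,0,0,0,0,0,0],[0,0,0,0,0,0,0]]}'
cat > inhand.py <<'E'
from h import *
import sys
p=get_image("wrist");save(p,sys.argv[1]+".png")
s=read_state();from scipy.spatial.transform import Rotation as Ro
R=Ro.from_rotvec(s["tcp_rot"]).as_matrix();t=np.array(s["position"])
X=cloud(p);c=p["color"].astype(int)
T=(X-t)@R  # tool coords
near=(np.abs(T[...,1])<.03)&(T[...,0]>.0)&(T[...,0]<.14)&(T[...,2]>.14)&(T[...,2]<.23)
g=(c.max(-1)-c.min(-1)<40)&(c.min(-1)>70)
red=(c[...,0]>c[...,1]+60)&(c[...,0]>c[...,2]+60)
def ax(P):
    m=P.mean(0);u=np.linalg.svd(P-m,full_matrices=False)[2][0];u=u*np.sign(u[0]);return m,u
h=near&g&(T[...,2]<.185); P=T[h]; m,u=ax(P); print("handle tool",h.sum(),m,u,cv2.minAreaRect((P[:,:2]*1000).astype(np.float32)))
r=near&red; P=T[r];print("red tool",r.sum(),np.median(P,0),cv2.minAreaRect((P[:,:2]*1000).astype(np.float32)), np.percentile(P[:,0],[1,99]),np.percentile(P[:,1],[1,99]),np.percentile(P[:,2],[1,50,99]))
rt=(red&near); print("TCP",t,"yaw",np.arctan2(R[1,0],R[0,0]),"tiltxy",R[:2,2])
uw=R@u;print("handle dir world",uw,"yaw",np.arctan2(uw[1],uw[0]),"pitch",np.arcsin(uw[2]))
(cx,cy),_,_=cv2.minAreaRect((X[r][:,:2]*1000).astype(np.float32));print("red centre world",cx,cy)
E
python3 inhand.py h1
```

```text
time: 7.55
position: [0.5399, 0.205, 0.2531]
tcp_rot: [3.137, -0.144, -0.004]
contact_force: [-0.4, 0.2, -1.6]
opening: 0.0135
gripper_force: 30.0
time: 8.35
position: [0.5399, 0.205, 0.3594]
tcp_rot: [3.137, -0.144, -0.005]
contact_force: [-0.3, -0.8, -2.0]
opening: 0.0136
gripper_force: 30.0
handle tool 7382 [0.0466 0.0002 0.1715] [ 0.9969 -0.0003  0.0781] ((50.13747024536133, 5.514518737792969), (102.04423522949219, 37.13746643066406), 7.5181450843811035)
red tool 2240 [ 0.0935 -0.0004  0.1895] ((84.68943786621094, 0.09722709655761719), (22.88531494140625, 56.158267974853516), 89.99739074707031) [0.0574 0.1122] [-0.0112  0.0114] [0.1753 0.1895 0.1913]
TCP [0.54   0.205  0.3594] yaw -0.09153881128203635 tiltxy [-0.0033 -0.0007]
handle dir world [ 0.9925 -0.0908 -0.0813] yaw -0.09127039637658439 pitch -0.081381530497138
red centre world 623.6487426757812 197.06460571289062
```

View pics/h1.png

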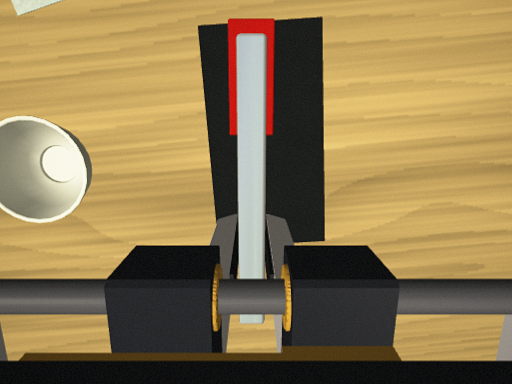

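The wrist view shows the key held straight in the fingers, socket at (251,78), over the mat. Measured in the tool frame, the socket centre is 84.7 mm ahead and 0 mm sideways. Moving above the tang.

```bash
python3 -m pendant '{"motion":[[0,-0.1,-0.5,0,0,0,0],[0,-0.2,-0.9,0,0,0,-0.05],[0,-0.2,-1,0,0,0,-0.05],[0,-0.2,-1,0,0,0,-0.05],[0,-0.2,-1,0,0,0,-0.05],[0,-0.2,-1,0,0,0,-0.05],[0,-0.2,-1,0,0,0,0],[0,-0.2,-1,0,0,0,0]]}'
python3 -m pendant '{"motion":[[0,-0.3,-1,0,0,0,0],[0,-0.3,-1,0,0,0,0],[0,-0.3,-1,0,0,0,0],[0,-0.3,-1,0,0,0,0],[0,-0.3,-1,0,0,0,0],[0,-0.2,-0.8,0,0,0,0],[0,-0.1,-0.5,0,0,0,0],[0,0,0,0,0,0,0]]}'
cat >> inhand.py <<'E'
q=near&(np.abs(T[...,1])<.006)&(T[...,0]>.03)&(T[...,0]<.10)&g
P=T[q];print("handle z slope",np.polyfit(P[:,0],P[:,2],1),"z at",np.median(P[:,2]))
q=red&near&(T[...,2]>.187)&(T[...,2]<.194);P=T[q];print("red slope",np.polyfit(P[:,0],P[:,2],1))
m=(np.abs(X[...,2]-.11)<.004)&(np.hypot(X[...,0]-.5306,X[...,1]+.2173)<.03);print("tang px",m.sum(), X[m].mean(0) if m.any() else 0)
w=(np.abs(X[...,2]-.082)<.005)&(np.hypot(X[...,0]-.5306,X[...,1]+.2173)<.07)&(c.min(-1)>130)
if w.sum()>200: print("dial",w.sum(),cv2.minEnclosingCircle((X[w][:,:2]*1000).astype(np.float32)))
E
python3 inhand.py h2
```

```text
time: 9.2
position: [0.4945, -0.0187, 0.3606]
tcp_rot: [3.135, -0.199, -0.002]
contact_force: [0.5, 0.8, -0.7]
opening: 0.014
gripper_force: 30.0
time: 10.0
position: [0.4408, -0.2075, 0.3609]
tcp_rot: [3.135, -0.203, -0.001]
contact_force: [0.8, 0.8, -0.9]
opening: 0.0138
gripper_force: 30.0
handle tool 6032 [0.0541 0.0014 0.1734] [1.     0.0012 0.0047] ((50.77963638305664, 1.8482990264892578), (101.93119049072266, 27.351205825805664), 7.794660568237305)
red tool 2129 [0.0935 0.     0.1894] ((84.5915298461914, 1.2545251846313477), (56.02329635620117, 22.640798568725586), 0.282455712556839) [0.0573 0.1119] [-0.0099  0.0124] [0.1752 0.1894 0.191 ]
TCP [ 0.4411 -0.2064  0.3609] yaw -0.128410773083158 tiltxy [-0.0004  0.0008]
handle dir world [ 0.9916 -0.1292 -0.0053] yaw -0.12959456420298218 pitch -0.005259260795048235
red centre world 524.7236328125 -218.31210327148438
handle z slope [0.0011 0.1734] z at 0.17343603105275232
red slope [0.0013 0.1893]
tang px 0 0
dial 13006 ((530.6177978515625, -216.94598388671875), 60.21124267578125)
```

View pics/h2.png

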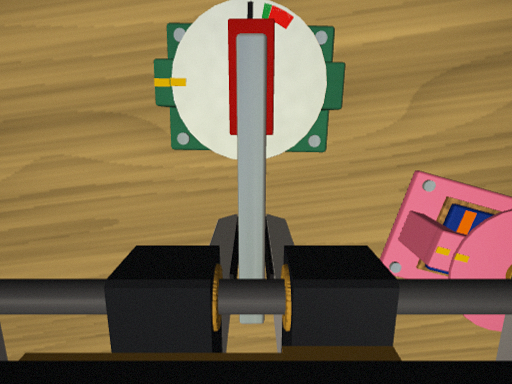

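The wrist view shows the socket (251,78) over the green dial (249,80), with the witness stripe still aligned at (170,82). I need to correct about +6 mm in x and +1 mm in y, then re-measure averaged.

```bash
python3 -m pendant '{"motion":[[0,0.1,0.04,-0.4,0,0,0],[0,0.1,0,-0.4,0,0,0],[0,0,0,-0.2,0,0,0],[0,0,0,0,0,0,0],[0,0,0,0,0,0,0],[0,0,0,0,0,0,0],[0,0,0,0,0,0,0],[0,0,0,0,0,0,0]]}'
cat > al.py <<'E'
from h import *
from scipy.spatial.transform import Rotation as Ro
A=[];B=[]
for i in range(4):
    p=get_image("wrist");X=cloud(p);c=p["color"].astype(int)
    red=(c[...,0]>c[...,1]+60)&(c[...,0]>c[...,2]+60); n=np.hypot(X[...,0]-.53,X[...,1]+.217)<.045
    zt=np.median(X[red&n&(X[...,2]>.11)][:,2]); r=red&n&(np.abs(X[...,2]-zt)<.006)
    (cx,cy),wh,an=cv2.minAreaRect((X[r][:,:2]*1000).astype(np.float32))
    w=(np.abs(X[...,2]-.082)<.004)&(np.hypot(X[...,0]-.5306,X[...,1]+.2173)<.066)&(c.min(-1)>130)
    (dx,dy),rad=cv2.minEnclosingCircle((X[w][:,:2]*1000).astype(np.float32))
    A.append([cx,cy,*wh,an,zt*1000]);B.append([dx,dy,rad])
s=read_state();R=Ro.from_rotvec(s["tcp_rot"]).as_matrix()
print(np.array(A));print(np.array(B));print(s["position"],np.arctan2(R[1,0],R[0,0]),s["contact_force"],s["moment"])
E
python3 al.py
```

```text
time: 10.85
position: [0.4476, -0.2047, 0.3316]
tcp_rot: [3.135, -0.198, 0.001]
contact_force: [-0.2, -0.8, 0.1]
opening: 0.0137
gripper_force: 30.0
[[ 531.7512 -215.3595   22.5349   55.8451   82.8494  142.2381]
 [ 531.7048 -215.3415   22.5797   56.0026   82.8963  142.1547]
 [ 531.6035 -215.3083   22.5966   55.7677   82.857   142.0767]
 [ 531.3736 -215.2661   22.5757   55.5224   82.7907  141.9935]]
[[ 530.5846 -217.391    59.8969]
 [ 530.467  -217.0103   60.1819]
 [ 530.3636 -217.3959   59.8587]
 [ 530.6676 -217.6503   59.9735]]
[ 0.4475 -0.2047  0.3313] -0.12651109335734947 [-0.4194 -0.1913 -1.8186] [ 0.0736  0.0315 -0.0151]
```

```bash
python3 -m pendant '{"motion":[[0,-0.035,-0.06,-0.2,0,0,0],[0,0,0,-0.1,0,0,0],[0,0,0,0,0,0,0],[0,0,0,0,0,0,0],[0,0,0,0,0,0,0],[0,0,0,0,0,0,0],[0,0,0,0,0,0,0],[0,0,0,0,0,0,0]]}'
python3 al.py
```

```text
time: 11.85
position: [0.4465, -0.2064, 0.3223]
tcp_rot: [3.135, -0.198, 0.0]
contact_force: [0.5, -0.2, -0.5]
opening: 0.0134
gripper_force: 30.0
[[ 530.4934 -216.9736   22.5749   56.0148   82.7035  132.856 ]
 [ 530.4059 -216.9135   22.5881   55.7606   82.8484  132.7998]
 [ 530.329  -216.9207   22.5869   55.4768   82.8364  132.8041]
 [ 530.2659 -216.9291   22.578    55.6229   82.7859  132.7529]]
[[ 530.6483 -217.4041   59.889 ]
 [ 530.5778 -217.407    59.8809]
 [ 530.6214 -217.3126   60.0288]
 [ 530.6826 -217.3991   59.9328]]
[ 0.4465 -0.2064  0.3222] -0.12640503717735085 [ 0.3919 -0.0545 -1.3189] [0.0576 0.0392 0.0298]
```

Aligned within 0.5 mm, so I'll descend gently.

```bash
python3 -m pendant '{"motion":[[0,0.01,-0.01,-0.1,0,0,0],[0,0,0,-0.07,0,0,0],[0,0,0,-0.07,0,0,0],[0,0,0,-0.07,0,0,0],[0,0,0,-0.07,0,0,0],[0,0,0,-0.07,0,0,0],[0,0,0,0,0,0,0],[0,0,0,0,0,0,0]]}'; python3 al.py
```

```text
time: 12.85
position: [0.4467, -0.2067, 0.3086]
tcp_rot: [-3.135, 0.198, 0.0]
contact_force: [0.1, -0.7, -0.7]
opening: 0.0137
gripper_force: 30.0
[[ 530.5862 -217.198    22.519    55.5933   82.7216  119.1502]
 [ 530.5941 -217.2362   22.4967   55.3857   82.6523  119.2555]
 [ 530.6772 -217.3117   22.5749   55.6749   82.7078  119.3221]
 [ 530.8109 -217.3322   22.594    55.8902   82.7685  119.3609]]
[[ 530.4361 -217.4067   59.9612]
 [ 530.4778 -217.4712   59.9107]
 [ 530.3912 -216.9616   60.2202]
 [ 530.6989 -217.339    59.9206]]
[ 0.4468 -0.2067  0.3088] -0.12636213387554301 [-0.0127  0.5173 -1.2102] [0.0228 0.0789 0.0129]
```

```bash
python3 -m pendant '{"motion":[[0,0,0,-0.07,0,0,0],[0,0,0,-0.06,0,0,0],[0,0,0,-0.05,0,0,0],[0,0,0,-0.03,0,0,0],[0,0,0,0,0,0,0],[0,0,0,0,0,0,0],[0,0,0,0,0,0,0],[0,0,0,0,0,0,0]]}'; python3 al.py
```

```text
time: 13.85
position: [0.4468, -0.2068, 0.3026]
tcp_rot: [3.135, -0.198, 0.0]
contact_force: [-2.4, 1.0, 4.4]
opening: 0.0134
gripper_force: 30.0
[[ 530.7714 -217.236    22.589    55.4408   82.7118  114.2316]
 [ 530.9643 -217.2895   22.545    55.8908   82.6113  114.2238]
 [ 530.9029 -217.2496   22.5967   55.7021   82.5814  114.2346]
 [ 530.9609 -217.2803   22.5905   55.8189   82.6328  114.221 ]]
[[ 530.6685 -217.3877   60.0075]
 [ 530.447  -217.3678   59.7772]
 [ 530.5261 -217.3532   59.9872]
 [ 530.6268 -217.4024   60.0324]]
[ 0.4468 -0.2068  0.3025] -0.12638858818116475 [-2.5702  0.5089  4.3619] [0.0816 0.2816 0.0459]
```

The key is fully seated: socket height is right and the force rose by 5 N. Now I'll take up the free play and see which views show the pointer.

```bash
python3 -m pendant '{"motion":[[0,0.008,0.056,0.03,0,0,-0.143],[0,0.008,0.056,0,0,0,-0.143],[0,0.009,0.056,0,0,0,-0.143],[0,0.01,0.056,0,0,0,-0.143],[0,0.011,0.055,0,0,0,-0.143],[0,0,0,0,0,0,0],[0,0,0,0,0,0,0],[0,0,0,0,0,0,0]]}'
cat > tq.py <<'E'
from h import *
from scipy.spatial.transform import Rotation as Ro
import sys
C=np.array([.5306,-.2173])
def pointer(p):
    X=cloud(p);c=p["color"].astype(int)
    d=X[...,:2]-C;r=np.hypot(*np.moveaxis(d,-1,0));a=np.arctan2(d[...,1],d[...,0])+.149
    n=(X[...,2]>.079)&(X[...,2]<.095)&(np.abs(a)<.9)
    out=[]
    k=n&(c.max(-1)<70)&(r>.033)&(r<.058); out+=[k.sum(),-np.median(a[k]) if k.any() else np.nan, r[k].max() if k.any() else 0]
    g=n&(c[...,1]>c[...,0]+40)&(c[...,1]>c[...,2]+20)&(r>.04)&(r<.06); out+=[g.sum(),*( -np.percentile(a[g],[90,10]) if g.sum()>3 else (0,0))]
    q=n&(c[...,0]>150)&(c[...,1]<80)&(r>.04)&(r<.06); out+=[q.sum(),*( -np.percentile(a[q],[95,5]) if q.sum()>3 else (0,0))]
    n2=(X[...,2]>.07)&(X[...,2]<.09)&(c[...,0]>170)&(c[...,1]>120)&(c[...,2]<90)&(r>.04)&(r<.085)
    if n2.sum()>5:
        P=d[n2];out+=[np.arctan2(*P[r[n2]<.06].mean(0)[::-1]) if (r[n2]<.06).any() else 0,np.arctan2(*P[r[n2]>=.06].mean(0)[::-1]) if (r[n2]>=.06).any() else 0]
    return np.array(out,float)
F=[];M=[]
for i in range(int(sys.argv[1]) if len(sys.argv)>1 else 4):
    p=get_image("wrist");s=read_state();F.append(s["contact_force"]);M.append(s["moment"]);last=pointer(p)
F=np.mean(F,0);M=np.mean(M,0);t=np.array(s["position"]);R=Ro.from_rotvec(s["tcp_rot"]).as_matrix()
L=t[:2]-C; Tq=L[0]*F[1]-L[1]*F[0]+M[2]
print("F",F,"M",M,"screw torque from tool (ccw+ on tool = cw load)",round(Tq,3))
print("TCP",t,"yaw",np.arctan2(R[1,0],R[0,0]),"pos yaw",np.arctan2(-L[1],-L[0]),"rad",np.hypot(*L))
print("ptr n,ang,rmax | green n,a,b | red n,a,b | stripes",last)
if len(sys.argv)>2: save(p,sys.argv[2])
E
python3 tq.py 4 t1.png
```

```text
time: 14.85
position: [0.4482, -0.1983, 0.3032]
tcp_rot: [-3.121, 0.354, -0.0]
contact_force: [-0.6, -0.6, -0.7]
opening: 0.0135
gripper_force: 30.0
F [ 0.3619 -0.5612  0.0497] M [ 0.0017 -0.0966 -0.0236] screw torque from tool (ccw+ on tool = cw load) 0.016
TCP [ 0.4482 -0.1983  0.3032] yaw -0.22623486024738745 pos yaw -0.22637133765850045 rad 0.0845971843442157
ptr n,ang,rmax | green n,a,b | red n,a,b | stripes [113.       0.0024   0.0441   0.       0.       0.     105.       0.4011
   0.592    1.4271   1.4226]
```

View pics/t1.png

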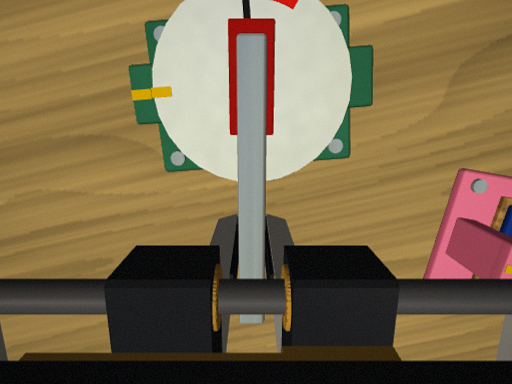

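The pointer's inner part at (247,8) is visible and reads about 0. The witness stripes at (150,94) are aligned. I'll continue in 0.025 rad steps.

```bash
python3 -m pendant '{"motion":[[0,0.008,0.034,-0.03,0,0,-0.09],[0,0.008,0.034,0,0,0,-0.09],[0,0,0,0,0,0,0],[0,0,0,0,0,0,0],[0,0,0,0,0,0,0],[0,0,0,0,0,0,0],[0,0,0,0,0,0,0],[0,0,0,0,0,0,0]]}' >/dev/null; python3 tq.py 3
```

```text
F [-0.8371 -0.704   3.1892] M [-0.108  -0.0404 -0.013 ] screw torque from tool (ccw+ on tool = cw load) 0.062
TCP [ 0.4487 -0.1964  0.3025] yaw -0.2513770372622221 pos yaw -0.2501942682163662 rad 0.08456058731814618
ptr n,ang,rmax | green n,a,b | red n,a,b | stripes [105.       0.0061   0.0442   0.       0.       0.      77.       0.4309
   0.5931   1.4253   1.4228]
```

```bash
python3 -m pendant '{"motion":[[0,0.009,0.034,0,0,0,-0.09],[0,0.009,0.034,0,0,0,-0.09],[0,0,0,0,0,0,0],[0,0,0,0,0,0,0],[0,0,0,0,0,0,0],[0,0,0,0,0,0,0],[0,0,0,0,0,0,0],[0,0,0,0,0,0,0]]}' >/dev/null; python3 tq.py 3
```

```text
F [-0.7504 -0.4219  4.4634] M [-0.1336 -0.1499 -0.0489] screw torque from tool (ccw+ on tool = cw load) 0.003
TCP [ 0.4492 -0.1943  0.3024] yaw -0.2765294142076148 pos yaw -0.27552511170418237 rad 0.08459102552814948
ptr n,ang,rmax | green n,a,b | red n,a,b | stripes [107.       0.0058   0.0441   0.       0.       0.      55.       0.4609
   0.5926   1.4264   1.422 ]
```

```bash
python3 -m pendant '{"motion":[[0,0.01,0.034,0,0,0,-0.09],[0,0.01,0.034,0,0,0,-0.09],[0,0,0,0,0,0,0],[0,0,0,0,0,0,0],[0,0,0,0,0,0,0],[0,0,0,0,0,0,0],[0,0,0,0,0,0,0],[0,0,0,0,0,0,0]]}' >/dev/null; python3 tq.py 3
```

```text
F [-0.8268 -0.3432  4.1385] M [-0.1364 -0.1193 -0.0163] screw torque from tool (ccw+ on tool = cw load) 0.032
TCP [ 0.4498 -0.1922  0.3024] yaw -0.30167712372825295 pos yaw -0.3008948840708116 rad 0.0846357731660508
ptr n,ang,rmax | green n,a,b | red n,a,b | stripes [106.       0.0051   0.0442   0.       0.       0.      38.       0.476
   0.5946   1.4258   1.4224]
```

```bash
python3 -m pendant '{"motion":[[0,0.011,0.0335,0,0,0,-0.09],[0,0.011,0.0335,0,0,0,-0.09],[0,0,0,0,0,0,0],[0,0,0,0,0,0,0],[0,0,0,0,0,0,0],[0,0,0,0,0,0,0],[0,0,0,0,0,0,0],[0,0,0,0,0,0,0]]}' >/dev/null; python3 tq.py 3
```

```text
F [-0.676  -0.6398  4.6566] M [-0.1411 -0.1606 -0.0649] screw torque from tool (ccw+ on tool = cw load) 0.005
TCP [ 0.4504 -0.1902  0.3023] yaw -0.32675479968164156 pos yaw -0.3258950571590934 rad 0.08463771195627934
ptr n,ang,rmax | green n,a,b | red n,a,b | stripes [110.       0.0048   0.0442   0.       0.       0.      26.       0.4941
   0.5943   1.4256   1.4226]
```

```bash
python3 -m pendant '{"motion":[[0,0.0115,0.033,0,0,0,-0.09],[0,0.0115,0.033,0,0,0,-0.09],[0,0,0,0,0,0,0],[0,0,0,0,0,0,0],[0,0,0,0,0,0,0],[0,0,0,0,0,0,0],[0,0,0,0,0,0,0],[0,0,0,0,0,0,0]]}' >/dev/null; python3 tq.py 3
```

```text
F [-0.9648 -1.5241  4.4283] M [-0.3014 -0.0847 -0.0254] screw torque from tool (ccw+ on tool = cw load) 0.124
TCP [ 0.4511 -0.1883  0.3024] yaw -0.3519117058639717 pos yaw -0.35029425947416315 rad 0.08462442030974385
ptr n,ang,rmax | green n,a,b | red n,a,b | stripes [107.       0.039    0.0441   0.       0.       0.      17.       0.5156
   0.5933   1.4258   1.4222]
```

Contact. Finer steps now.

```bash
python3 -m pendant '{"motion":[[0,0.0075,0.02,0,0,0,-0.054],[0,0.0075,0.02,0,0,0,-0.054],[0,0,0,0,0,0,0],[0,0,0,0,0,0,0],[0,0,0,0,0,0,0],[0,0,0,0,0,0,0],[0,0,0,0,0,0,0],[0,0,0,0,0,0,0]]}' >/dev/null; python3 tq.py 3
```

```text
F [-0.6698 -1.4952  3.7954] M [-0.3519 -0.0569  0.0102] screw torque from tool (ccw+ on tool = cw load) 0.149
TCP [ 0.4515 -0.187   0.3023] yaw -0.36701522230382905 pos yaw -0.36574099519616843 rad 0.08465391776456574
ptr n,ang,rmax | green n,a,b | red n,a,b | stripes [109.       0.0653   0.044    0.       0.       0.      12.       0.5386
   0.5969   1.4255   1.4228]
```

```bash
python3 -m pendant '{"motion":[[0,0.01,0.026,0,0,0,-0.072],[0,0.01,0.026,0,0,0,-0.072],[0,0,0,0,0,0,0],[0,0,0,0,0,0,0],[0,0,0,0,0,0,0],[0,0,0,0,0,0,0],[0,0,0,0,0,0,0],[0,0,0,0,0,0,0]]}' >/dev/null; python3 tq.py 3
```

```text
F [-2.1271 -2.7595  3.1107] M [-0.5903  0.0511  0.1032] screw torque from tool (ccw+ on tool = cw load) 0.387
TCP [ 0.4521 -0.1855  0.3023] yaw -0.38712262684930243 pos yaw -0.3848161159318051 rad 0.08468210995883015
ptr n,ang,rmax | green n,a,b | red n,a,b | stripes [112.       0.1477   0.0438   0.       0.       0.       7.       0.5565
   0.5956   1.4252   1.4229]
```

```bash
python3 -m pendant '{"motion":[[0,0.0085,0.0215,0,0,0,-0.06],[0,0.0085,0.0215,0,0,0,-0.06],[0,0,0,0,0,0,0],[0,0,0,0,0,0,0],[0,0,0,0,0,0,0],[0,0,0,0,0,0,0],[0,0,0,0,0,0,0],[0,0,0,0,0,0,0]]}' >/dev/null; python3 tq.py 3
```

```text
F [-2.4134 -3.956   2.6152] M [-0.8847  0.205   0.1662] screw torque from tool (ccw+ on tool = cw load) 0.555
TCP [ 0.4526 -0.1842  0.3023] yaw -0.4038793610108844 pos yaw -0.4012963171979465 rad 0.08469415663878892
ptr n,ang,rmax | green n,a,b | red n,a,b | stripes [107.       0.2248   0.0434   0.       0.       0.       4.       0.5726
   0.596    1.4256   1.4225]
```

The pointer reads 0.22 rad, mid-green, and the screw has not moved. Holding.

```bash
python3 -m pendant '{"motion":[[0,0,0,0,0,0,0],[0,0,0,0,0,0,0],[0,0,0,0,0,0,0],[0,0,0,0,0,0,0],[0,0,0,0,0,0,0],[0,0,0,0,0,0,0],[0,0,0,0,0,0,0],[0,0,0,0,0,0,0]]}' >/dev/null; python3 tq.py 2
python3 -m pendant '{"motion":[[0,0,0,0,0,0,0],[0,0,0,0,0,0,0],[0,0,0,0,0,0,0],[0,0,0,0,0,0,0],[0,0,0,0,0,0,0],[0,0,0,0,0,0,0],[0,0,0,0,0,0,0],[0,0,0,0,0,0,0]]}' >/dev/null; python3 tq.py 2
python3 -m pendant '{"motion":[[0,0,0,0,0,0,0],[0,0,0,0,0,0,0],[0,0,0,0,0,0,0],[0,0,0,0,0,0,0],[0,0,0,0,0,0,0],[0,0,0,0,0,0,0],[0,0,0,0,0,0,0],[0,0,0,0,0,0,0]]}'; python3 tq.py 2 t2.png
```

```text
F [-1.8803 -4.2414  3.3017] M [-0.8805  0.2078  0.1533] screw torque from tool (ccw+ on tool = cw load) 0.546
TCP [ 0.4526 -0.1842  0.3023] yaw -0.4038582190763719 pos yaw -0.40161835064589224 rad 0.08470154868964458
ptr n,ang,rmax | green n,a,b | red n,a,b | stripes [112.       0.2251   0.0435   0.       0.       0.       4.       0.5705
   0.5956   1.4255   1.4223]
F [-1.6109 -4.2073  3.3366] M [-0.8909  0.2102  0.1776] screw torque from tool (ccw+ on tool = cw load) 0.559
TCP [ 0.4526 -0.1842  0.3024] yaw -0.4038731694340594 pos yaw -0.4016717814545085 rad 0.08469262945552404
ptr n,ang,rmax | green n,a,b | red n,a,b | stripes [112.       0.2253   0.0436   0.       0.       0.       3.       0.
   0.       1.4253   1.4223]
time: 25.25
position: [0.4526, -0.1842, 0.3023]
tcp_rot: [3.078, -0.63, -0.0]
contact_force: [-2.2, -5.5, 4.3]
opening: 0.0135
gripper_force: 30.0
F [-2.3528 -4.5409  3.7416] M [-0.9065  0.1998  0.1347] screw torque from tool (ccw+ on tool = cw load) 0.567
TCP [ 0.4526 -0.1842  0.3024] yaw -0.40386417679685666 pos yaw -0.4016492070512944 rad 0.08469301704354538
ptr n,ang,rmax | green n,a,b | red n,a,b | stripes [115.       0.2259   0.0436   0.       0.       0.       3.       0.
   0.       1.4255   1.4222]
```

View pics/t2.png

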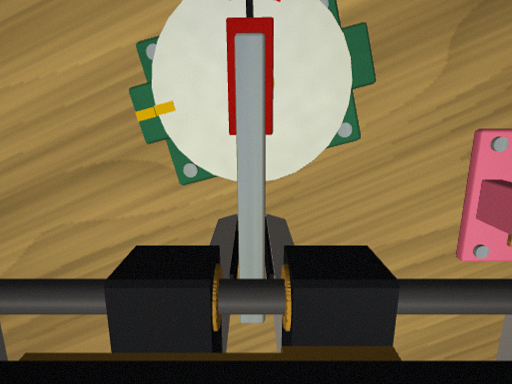

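Held for over 2 s at 0.226 rad. The image shows the stripes at (155,110) still in line. Easing off by 0.12 rad.

```bash
python3 -m pendant '{"motion":[[0,-0.033,-0.078,0,0,0,0.215],[0,-0.03,-0.079,0,0,0,0.215],[0,-0.028,-0.08,0,0,0,0.215],[0,-0.025,-0.081,0,0,0,0.215],[0,0,0,0,0,0,0],[0,0,0,0,0,0,0],[0,0,0,0,0,0,0],[0,0,0,0,0,0,0]]}' >/dev/null; python3 tq.py 3
```

```text
F [0.4075 1.0251 3.0464] M [ 0.1628 -0.29    0.0561] screw torque from tool (ccw+ on tool = cw load) -0.037
TCP [ 0.4492 -0.1934  0.3022] yaw -0.2837342485641637 pos yaw -0.2853133654393809 rad 0.08481052781596071
ptr n,ang,rmax | green n,a,b | red n,a,b | stripes [109.      -0.005    0.0437   0.       0.       0.      42.       0.4752
   0.5933   1.4262   1.4222]
```

```bash
python3 -m pendant '{"motion":[[0,0,0,0.1,0,0,0],[0,0,0,0.15,0,0,0],[0,0,0,0.2,0,0,0],[0,0,0,0.2,0,0,0],[0,0,0,0.2,0,0,0],[0,0,0,0.4,0,0,0],[0,0,0,0.6,0,0,0],[0,0,0,0.4,0,0,0]]}'; python3 inhand.py h3; python3 tq.py 1|tail -1
```

```text
time: 27.1
position: [0.4495, -0.1939, 0.3718]
tcp_rot: [3.109, -0.444, 0.003]
contact_force: [0.1, -0.4, -1.4]
opening: 0.0137
gripper_force: 30.0
handle tool 6024 [ 0.0537 -0.0005  0.1753] [ 1.     -0.001   0.0036] ((50.304012298583984, 0.03993988037109375), (101.15837860107422, 27.2099552154541), 7.644617080688477)
red tool 2140 [ 0.0923 -0.0015  0.1913] ((83.17557525634766, -0.6744756698608398), (55.546207427978516, 22.70496940612793), 0.4418522119522095) [0.0561 0.1105] [-0.0118  0.0105] [0.1771 0.1913 0.1928]
TCP [ 0.4501 -0.1943  0.3738] yaw -0.2836876769710828 tiltxy [ 0.005  -0.0033]
handle dir world [ 0.9603 -0.2789  0.0022] yaw -0.28266449838606245 pitch 0.002176373606485231
red centre world 531.0721435546875 -217.53335571289062
handle z slope [-0.0001  0.1753] z at 0.17532520414982758
red slope [-0.002   0.1915]
tang px 0 0
dial 11324 ((530.5934448242188, -217.0333709716797), 60.317813873291016)
  1.4254  1.424 ]
```

```bash
python3 -m pendant '{"motion":[[0,0,0.5,0,0,0,0],[0,0.2,0.9,0,0,0,0.1],[0,0.2,1,0,0,0,0.2],[0,0.2,1,0,0,0,0.2],[0,0.3,1,0,0,0,0.2],[0,0.3,1,0,0,0,0.2],[0,0.3,1,0,0,0,0.2],[0,0.3,1,0,0,0,0.2]]}'
python3 -m pendant '{"motion":[[0,0.3,1,0,0,0,0.075],[0,0.3,1,0,0,0,0],[0,0.3,1,-0.5,0,0,0],[0,0.3,1,-1,0,0,0],[0,0.2,1,-1,0,0,0],[0,0.1,0.6,-0.5,0,0,0],[0,0,0.3,0,0,0,0],[0,0,0,0,0,0,0]]}'; python3 inhand.py h4
```

```text
time: 28.0
position: [0.5024, 0.0305, 0.3686]
tcp_rot: [-3.137, 0.158, 0.004]
contact_force: [0.8, -0.0, -2.4]
opening: 0.0139
gripper_force: 30.0
time: 28.8
position: [0.5473, 0.2066, 0.2791]
tcp_rot: [3.138, -0.141, -0.003]
contact_force: [-0.7, -0.1, -0.0]
opening: 0.0141
gripper_force: 30.0
handle tool 7375 [ 0.0459 -0.0007  0.1724] [ 0.9965 -0.002   0.0834] ((49.70146560668945, 4.799509048461914), (101.25970458984375, 37.72935485839844), 7.7132697105407715)
red tool 2272 [ 0.0924 -0.0008  0.1904] ((83.56954956054688, -0.7608461380004883), (22.921335220336914, 55.73493194580078), 89.89823150634766) [0.0564 0.1111] [-0.0121  0.0106] [0.1762 0.1904 0.1919]
TCP [0.5479 0.2058 0.2802] yaw -0.09061331908289603 tiltxy [ 0.0001 -0.0003]
handle dir world [ 0.9926 -0.0882 -0.0832] yaw -0.08858681802120696 pitch -0.08334054723487289
red centre world 631.2100219726562 198.90960693359375
handle z slope [-0.0013  0.1745] z at 0.1744075158306626
red slope [-0.0031  0.1907]
tang px 0 0
```

```bash
python3 -m pendant '{"motion":[[0,-0.1,0,-0.5,0,0,0],[0,-0.1,0,-0.6,0,0,0],[0,0,0,-0.5,0,0,0],[0,0,0,-0.3,0,0,0],[0,0,0,-0.15,0,0,0],[0,0,0,-0.1,0,0,0],[0,0,0,0,0,0,0],[0,0,0,0,0,0,0]]}'
python3 -m pendant '{"motion":[[0,0,0,-0.03,0,0,0],[0,0,0,-0.03,0,0,0],[0,0,0,-0.03,0,0,0],[0,0,0,0,0,0,0],[0,0,0,0,0,0,0],[0,0,0,0,0,0,0],[0,0,0,0,0,0,0],[0,0,0,0,0,0,0]]}'
```

```text
time: 29.65
position: [0.5426, 0.2054, 0.2159]
tcp_rot: [-3.138, 0.144, -0.002]
contact_force: [-0.7, -0.8, -0.8]
opening: 0.0139
gripper_force: 30.0
time: 30.45
position: [0.5422, 0.2053, 0.2127]
tcp_rot: [3.138, -0.144, 0.0]
contact_force: [-0.2, 0.2, -0.9]
opening: 0.0138
gripper_force: 30.0
```

```bash
python3 -m pendant '{"motion":[[0,0,0,-0.03,0,0,0],[0,0,0,-0.02,0,0,0],[0,0,0,0,0,0,0],[0,0,0,0,0,0,0],[0,0,0,0,0,0,0],[0,0,0,0,0,0,0],[0,0,0,0,0,0,0],[0,0,0,0,0,0,0]]}'
```

```text
time: 31.25
position: [0.5422, 0.2053, 0.2112]
tcp_rot: [3.138, -0.144, 0.0]
contact_force: [-0.5, -0.3, -0.8]
opening: 0.0137
gripper_force: 30.0
```

```bash
python3 -m pendant '{"motion":[[0,0,0,-0.03,0,0,0],[0,0,0,-0.02,0,0,0],[0,0,0,0,0,0,0],[0,0,0,0,0,0,0],[0,0,0,0,0,0,0],[0,0,0,0,0,0,0],[0,0,0,0,0,0,0],[0,0,0,0,0,0,0]]}'
```

```text
time: 32.05
position: [0.5423, 0.2054, 0.211]
tcp_rot: [3.138, -0.144, 0.0]
contact_force: [-4.1, -0.4, 7.8]
opening: 0.0138
gripper_force: 30.0
```

It's on the mat. Relieving the pressure, opening, then retreating.

```bash
python3 -m pendant '{"motion":[[0,0,0,0.03,0,0,0],[0,0,0,0,0,0,0],[0.25,0,0,0,0,0,0],[0.4,0,0,0,0,0,0],[0.5,0,0,0,0,0,0],[0.6,0,0,0,0,0,0],[0.6,0,0,0,0,0,0],[0.6,0,0,0,0,0,0]]}'
python3 -m pendant '{"motion":[[0.6,0,0,0.3,0,0,0],[0.6,0,0,0.7,0,0,0],[0.6,-0.2,0,1,0,0,0],[0.6,-0.3,0,1,0,0,0],[0.6,-0.3,0,1,0,0,0],[0.6,-0.3,0,1,0,0,0],[0.6,-0.3,0,1,0,0,0],[0.6,0,0,0,0,0,0]]}'
python3 key.py k2
python3 - <<'E'
from h import *
a=get_image("top")
for n in ["jar","bowl","flask"]:
    for r in place_of(n,a)[:1]: print(n,r)
E
```

```text
time: 32.85
position: [0.5422, 0.2053, 0.2105]
tcp_rot: [-3.138, 0.144, 0.0]
contact_force: [0.8, -1.0, 0.4]
opening: 0.0559
gripper_force: 0.0
time: 33.65
position: [0.5008, 0.2058, 0.3966]
tcp_rot: [-3.135, 0.143, -0.016]
contact_force: [0.7, 0.1, 1.4]
opening: 0.0562
gripper_force: 0.0
key 0.63 [249.3  63.1] [0.6209 0.1979 0.0374] [0.6223 0.1978 0.029 ]
key_seat 0.79 [250.7  62.5] [0.6213 0.1964 0.038 ] [0.6227 0.1964 0.029 ]
key_grip 0.57 [247.1 142.5] [0.5428 0.2075 0.038 ] [0.5422 0.2077 0.029 ]
mat 0.6 [264.9 109.2] [0.5757 0.1847 0.0039] [0.5751 0.1857 0.029 ]
handle 2017 0.03735155905892567 ((571.2536010742188, 202.50582885742188), (13.89781379699707, 147.28387451171875), 84.907958984375)
red 590 0.02136192864790043 ((627.8870239257812, 198.21302795410156), (24.089862823486328, 58.77839279174805), 85.12513732910156)
mat 18410 0.003539701417769309 ((575.7994995117188, 186.11236572265625), (118.97553253173828, 226.94216918945312), 88.34354400634766)
yaw -0.08988292136138092 [0.5742 0.2019 0.0373] ztop [0.0362 0.0374 0.0384]
ends [0.4979 0.2088] [0.6446 0.1956]
jar {'pixel': [266.0, 151.1], 'conf': 0.63}
bowl {'pixel': [178.9, 197.2], 'conf': 0.78}
flask {'pixel': [368.8, 196.2], 'conf': 0.65}
```

View pics/k2.png

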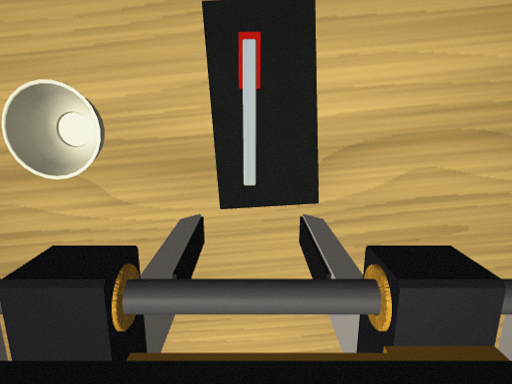

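The key lies flat on the mat at (249,110), handle top at 37.4 mm as at the start. The jar, bowl and flask haven't moved beyond the detector's few-pixel scatter, and the gripper is clear.

```bash
python3 -c "
from station import *
print(close_job())"
```

```text
the job is handed in; nothing more can be done
None
```

The clamp screw held: I loaded it to about 0.56 N m with the pointer mid-green for over 2 s and the screw unmoved, then laid the key flat back on the mat and handed in the job at about 34 s; no verdict was returned.

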